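# Set the aperture wheel to its third click and lock it

### The job

Reset the aperture wheel of the microscope lamp unit: take it by its grip bar and turn it anticlockwise (seen from above) until its peg bears gently but firmly on the screw of the stop finger, keeping it there a moment, without straining the stop. Then turn it clockwise, click by click, to the third click counted from the stop, so that it sits in that click by itself, and push the lock pin all the way down into the wheel's notch, without using great force. Leave the other things on the table and on the unit where they are.

Things in the scene. Friction and masses are not known exactly. Their poses are not given: they have to be found in the camera images.
- unit: lamp unit, a fixed white box 260 x 330 x 40 mm, its flat top 40 mm above the table; origin on the table straight below the wheel's axis (the box reaches 130 mm to its -x and +x, 130 mm to its -y, 200 mm to its +y); z up. Two small loose things stand on its +y part
- wheel: aluminium disc 172 mm across on the unit's upright axis, top face 60 mm above the table, origin on the axis at table height. Six rim notches 14 mm wide, 60 degrees apart; a spring ball clicks into each. Turns with about 0.04 Nm; leaving a click takes about 0.15 Nm; within 4 degrees of a click it pulls itself in, elsewhere it stays as left. Starts 40 to 160 degrees clockwise of the stop
- bar (a point): middle of the grip bar on the wheel's axis, 92 mm above the table; axes as the wheel's. The black bar is 50 mm long (along x), 14 mm thick (along y) and stands from 64 to 110 mm above the table. Fingers taking it from above clear everything as they turn if their tips stay over 76 mm above the table and within 65 mm of the axis
- stop: fixed steel stop finger, 8 mm thick, reaching inwards over the rim from 105 to 63 mm from the axis along the unit's +y axis, top 72 mm above the table; origin and axes those of the unit. An adjusting screw, 6 mm thick, goes through it and meets the peg; its tip stands 5 to 10 mm from the finger's middle plane. Over 7 N (0.47 Nm on the bar) strains it; 2 N (0.14 Nm beyond friction) is a firm touch
- plate: index plate clamped on the unit under the wheel; carries the click ball (at the rim on its -x side) and, on its +x side, the lock pin's bracket, top 80 mm above the table. Origin on the wheel's axis at table height; its x axis points to the pin; yaw up to 0.2 rad off the unit's. Clockwise from the stop the first click comes after 8 to 36 degrees, then one every 60 degrees
- pin_top (a point): centre of the top of the lock pin's round black cap (22 mm across, 10 mm high), 80 mm from the wheel's axis, 107 mm above the table when up. The pin, 7 mm thick, slides straight down 16 mm with about 4 N of friction and stays as left; it enters only a notch, when the wheel sits in a click. The cap springs on the pin by up to 6 mm (2.5 N per mm), so push on to 10 to 12 N. At most 30 N
- pin (a joint): travel of the lock pin in m: 0 up, 0.016 fully down
- notch3 (a point): the wheel's notch 3, which lies under the lock pin at the third click from the stop; 80 mm from the axis, level with the disc's top face; moves with the wheel. Seen from above, notches 1, 2 and 3 lie 25, 85 and 145 degrees anticlockwise from the wheel's x axis (z up) and come under the pin in that order
- peg (a point): the wheel's steel peg, upright on the disc 68 mm from the axis, 8 mm thick, its top 74 mm above the table, this point at its middle, 67 mm above the table; 83.3 degrees anticlockwise from the wheel's x axis. Turned anticlockwise (seen from above) the wheel stops when the peg's side meets the tip of the stop's adjusting screw, whose exact setting differs each time
- objective: bystander: brass objective standing on the unit, 24 mm across, 34 mm high; origin at its foot
- filter_ring: bystander: dark steel ring on the unit, 29 mm across, 7 mm high; origin at its underside
- oil_bottle: bystander: small bottle, 32 mm across, 65 mm high; origin at its foot
- slide_box: bystander: white slide box 85 x 32 x 30 mm; origin at its underside
- eyepiece: bystander: black eyepiece, 36 mm across, 56 mm high; origin at its foot
- driver: bystander: screwdriver 150 mm long lying on the table
- dish: bystander: glass dish, 60 mm across, 18 mm high; origin at its foot

How it is judged:
By the outcome, as a careful person would: the job done as asked, in the order asked, and still so for the second after the job is handed in, with the robot touching nothing.
It also fails if it takes over 72 s, if anything falls off the work surface, if the arm or the gripper's body presses on something with over 40 N, if the wrist force passes 120 N, or if a joint passes its speed limit or range.

### The arm

A 6-joint arm with a two-finger parallel gripper is mounted at the origin on the work surface. World frame = base frame: x ahead of the robot, y to its left, z up, the work surface at z = 0. Lengths are in m, angles in rad, forces in N, time in s.
With the tool pointing down it reaches from about 0.375 to 0.925 m from the base axis. Payload 5.7 kg.
Tool frame: the origin (TCP) lies midway between the tips of the shut fingers; the grasp point (between the pads) lies 19 mm behind it; z points along the fingers, y is the line along which they close (so a half turn about z gives the same grasp; the last joint's range is limited). The gripper opens to 88 mm and grips with 3 to 60 N. Pads are 20 mm wide; open, the fingers measure 115 mm over their backs; the gripper's body (75 mm by 178 mm) begins 61 mm behind the grasp point.
Start: joints at [1.06, 0.359, 1.51, -0, 1.272, -0.115], TCP at [0.231, 0.554, 0.223] pointing down, gripper open.
Joint ranges: [-2.97, 2.97], [-1.01, 2.36], [0.21, 2.38], [-0.96, 4.11], [0.2, 2.71], [-2.98, 2.98]. Speed limits (rad/s): [2.39, 2.39, 3.14, 3.14, 3.14, 3.14].

### API

Orientations are given as a unit quaternion [x, y, z, w].
In Python, from bench import move_ptp, servo_line, goto_joints, move_gripper, sleep, inverse_kinematics, capture, PlanningError, close_job, spot_in, silhouettes, current_clock, current_joint_pos, current_qvel, current_joint_torque, current_position, current_orientation, current_force, current_torque, current_finger_gap, current_grip_force gives the robot as it stands. Calls block until the motion is done:
- move_ptp(position, orientation): joint-space move of the TCP to a pose.
- servo_line(position, orientation=None, rate=0.15, contact_N=None): straight line of the TCP; orientation=None keeps the orientation; rate is the mean speed in m/s. With contact_N (N) it stops when the force on the tool has changed by that much, and returns True; else False.
- goto_joints(angles): joint-space move.
- move_gripper(opening): finger opening in m; the grip force is fixed at half the most; returns when the fingers have stopped.
- sleep(seconds).
- inverse_kinematics(position, orientation): joint angles nearest the present ones, or None.
- capture(name): name is "scene" or "side" or "wrist"; returns a dict with "image" (384x512x3 uint8, blue, green, red), "range_z" (384x512 float32, m along the optical axis (not along the pixel's ray), 0 where there is no reading), "intrinsics" (3x3 intrinsics, pixels), "R" (3x3) and "t" (3): a world point X has camera coordinates R X + t. Camera axes: x right, y down, z forward; pixel columns grow to the right and rows downward; lengths in m; the calibration is good to about 2 mm. A picture is of the moment at which its call begins.
A pose or a line that the arm cannot do raises PlanningError and nothing moves.
- close_job(): hands the job in; it is judged then, once.
Trained networks look in the newest picture that a camera, given by its name, has taken for a name from the list of things; names that differ only in an ending like _2 or _b are one class to them, and where a whole thing is asked for, a point or a joint stands for the part that bears it (a point fixed in the world has none). Each returns a list of dicts, best first, with "conf" (0 to 1); they miss things now and then, are a little off and sometimes report something else, mostly with a low value. They report only what shows in the picture. A call takes as long as a camera call.
- spot_in(camera, query): "xy" ([column, row] in pixels, amid what is visible of it).
- silhouettes(camera, query): "region" (384x512 bool, what is visible of it) and "xy" ([column, row] in pixels, amid what is visible of it).
Readings, each from a call of its own:
- current_clock(): time.
- current_joint_pos(): joint angles.
- current_qvel(): joint speeds.
- current_joint_torque(): joint torques, N m.
- current_position(): TCP position.
- current_orientation(): TCP orientation.
- current_force(): force on the tool from outside, world axes, zero at the start.
- current_torque(): the same for the moment, N m.
- current_finger_gap(): finger opening in m.
- current_grip_force(): force on a finger pad.
Only numpy, scipy, OpenCV 4.12 (cv2) and the standard library are available. Lean on these libraries where they do the work, as an engineer would, in place of code of your own. Each camera call takes 0.05 s, during which the arm holds its last target. There are 200 camera calls.

## Working session

There is one attempt and no reset: what is moved stays moved. The work goes in short steps, each a Python script; the robot and the scene stay as the last script left them, time stands still between calls to the robot, and variables do not carry over. Pictures are saved under pics/ and viewed, at most 10 in all, crops included, and the job is handed in when it is done.

```bash
mkdir -p pics; cat > h.py <<'E'
import numpy as np, cv2
from bench import *
from scipy.spatial.transform import Rotation as Rn
def px2w(c,u,v,z=None):
    K=np.array(c["intrinsics"]);R=np.array(c["R"]);t=np.array(c["t"])
    d=R.T@np.linalg.inv(K)@np.array([u,v,1.]);o=-R.T@t
    if z is not None: return o+d*(z-o[2])/d[2]
    return o+d*c["range_z"][int(round(v)),int(round(u))]
def w2px(c,X):
    p=np.array(c["intrinsics"])@(np.array(c["R"])@X+np.array(c["t"]));return p[:2]/p[2]
def down(yaw): # tool y axis along direction yaw+90deg
    return (Rn.from_euler('z',yaw)*Rn.from_euler('x',np.pi)).as_quat()
E
python3 - <<'E'
from h import *
print(current_clock(),current_orientation(),down(0))
ims=[]
for cam in ["scene","side","wrist"]:
    c=capture(cam); cv2.imwrite(f"pics/a_{cam}.png",c["image"])
    print(cam,-np.array(c["R"]).T@c["t"])
    for q,z in [("wheel",.06),("bar",.11),("pin_top",.107),("peg",.067),("stop",.072),("notch3",.06),("objective",None),("filter_ring",None)]:
        for s in spot_in(cam,q)[:2]:
            print(q,round(s["conf"],2),np.round(s["xy"]),np.round(px2w(c,*s["xy"],z),3))
E
```

```text
0.0 [ 1.96615513e-01  9.80480244e-01 -8.69092920e-04 -2.74092865e-04] [1.000000e+00 0.000000e+00 0.000000e+00 6.123234e-17]
scene [1.1898759  0.24158994 0.81858941]
wheel 0.66 [257. 207.] [ 0.569 -0.007  0.06 ]
bar 0.85 [256. 204.] [0.602 0.003 0.11 ]
pin_top 0.45 [241. 214.] [ 0.641 -0.018  0.107]
peg 0.91 [254. 206.] [ 0.574 -0.012  0.067]
stop 0.61 [292. 216.] [0.572 0.088 0.072]
notch3 0.98 [254. 207.] [ 0.572 -0.014  0.06 ]
notch3 0.62 [407. 256.] [0.57  0.372 0.06 ]
objective 0.48 [299. 249.] [0.661 0.137 0.075]
objective 0.43 [268. 221.] [0.6   0.038 0.059]
filter_ring 0.52 [324. 220.] [0.525 0.162 0.04 ]
side [ 0.47505727 -1.05180012  0.68280757]
wheel 0.62 [272. 214.] [ 0.565 -0.029  0.06 ]
bar 0.72 [266. 213.] [ 0.545 -0.108  0.11 ]
pin_top 0.57 [301. 196.] [ 0.645 -0.015  0.107]
peg 0.78 [271. 215.] [ 0.561 -0.048  0.067]
stop 0.63 [272. 225.] [ 0.56  -0.104  0.072]
stop 0.6 [302. 196.] [0.659 0.047 0.072]
notch3 0.69 [267. 216.] [ 0.552 -0.04   0.06 ]
objective 0.44 [295. 188.] [0.648 0.119 0.062]
objective 0.32 [258. 162.] [0.545 0.361 0.037]
wrist [0.16342931 0.58289822 0.38434165]
```

```bash
python3 - <<'E'
from h import *
q=current_orientation()
off=np.array([0.163-.231,.583-.554,0])
tgt=np.array([.575,-.005,.30])-off
move_ptp(tgt,q)
c=capture("wrist"); cv2.imwrite("pics/b.png",c["image"])
print(current_clock(),-np.array(c["R"]).T@c["t"],np.array(c["R"]).round(2),np.array(c["intrinsics"])[0,0])
for qn,z in [("wheel",.06),("bar",.11),("pin_top",.107),("peg",.067),("stop",.072),("notch3",.06),("objective",.074),("filter_ring",.047)]:
    for s in silhouettes("wrist",qn)[:2]:
        print(qn,round(s["conf"],2),np.round(s["xy"]),np.round(px2w(c,*s["xy"],z),3),s["region"].sum())
E
```

```text
3.9583 [ 0.57500342 -0.0037677   0.46163687] [[ 0.38  0.92 -0.  ]
 [ 0.89 -0.37  0.27]
 [ 0.25 -0.1  -0.96]] 287.6503753752256
wheel 0.78 [244. 105.] [ 0.561 -0.014  0.06 ] 12543
bar 0.56 [242. 104.] [ 0.56  -0.014  0.11 ] 12543
pin_top 0.56 [266. 171.] [ 0.645 -0.018  0.107] 219
peg 0.97 [242. 102.] [ 0.556 -0.014  0.067] 12797
stop 0.66 [315.  86.] [0.574 0.08  0.072] 357
notch3 0.86 [248. 101.] [ 0.558 -0.007  0.06 ] 12797
objective 0.74 [242. 104.] [ 0.559 -0.015  0.074] 12706
objective 0.6 [369. 123.] [0.645 0.13  0.074] 306
filter_ring 0.71 [266.  92.] [0.556 0.02  0.047] 39531
filter_ring 0.49 [370.  28.] [0.534 0.173 0.047] 148
```

View pics/b.png

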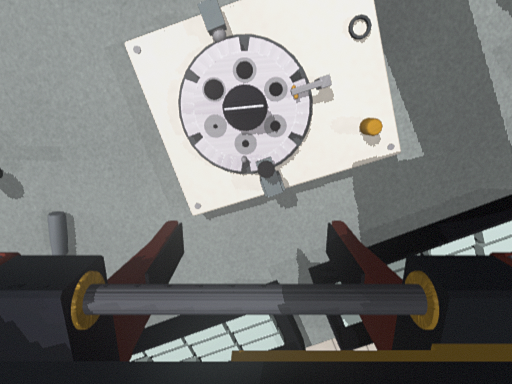

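View pics/a_scene.png

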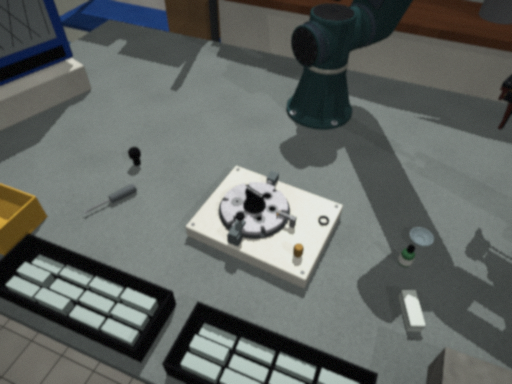

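```bash
python3 - <<'E'
import cv2
i=cv2.imread("pics/b.png")[25:185,165:345];cv2.imwrite("pics/b2.png",cv2.resize(i,None,fx=3.7,fy=3.7,interpolation=cv2.INTER_CUBIC))
E
```

```text
(no output)
```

View pics/b2.png

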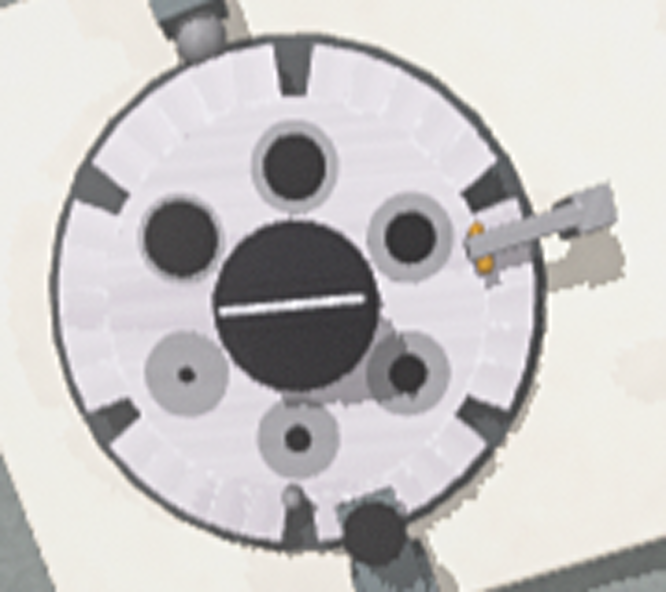

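Wrist crop: the bar's white stripe runs from (220,312) to (362,298), and the peg is at (292,497) beside notch 2 at (298,525). The stop finger, with its orange screw, is at right (475,240)–(610,200), and the pin cap is at (375,533). The peg is about 95° clockwise of the stop, so the wheel's +x points left in the image.

```bash
cat > m.py <<'E'
from h import *
def cloud(c):
    K=np.array(c["intrinsics"]);R=np.array(c["R"]);t=np.array(c["t"])
    v,u=np.mgrid[:384,:512];d=c["range_z"]
    P=np.stack([(u-K[0,2])*d/K[0,0],(v-K[1,2])*d/K[1,1],d],-1)
    W=(P-t)@R; W[d==0]=np.nan
    return W
E
python3 - <<'E'
from m import *
c=capture("wrist"); W=cloud(c)
p=lambda x,y,z:px2w(c,165+(x+.5)/3.7-.5,25+(y+.5)/3.7-.5,z)[:2]
near=np.linalg.norm(W[...,:2]-[.563,-.012],axis=-1)
m=(abs(W[...,2]-.06)<.006)&(near<.1)
h=W[m][:,:2].astype(np.float32);(cx,cy),r=cv2.minEnclosingCircle(h);print("wheel",cx,cy,r,m.sum(),np.median(W[m][:,2]))
b=(W[...,2]>.103)&(near<.05); B=W[b]; print("bar",B.mean(0),b.sum(),np.median(B[:,2]))
rect=cv2.minAreaRect(B[:,:2].astype(np.float32));print(rect)
s1,s2=p(220,312,.11),p(362,298,.11);ctr=(s1+s2)/2;print("stripe",s1,s2,ctr,np.linalg.norm(s1-s2))
for C in (ctr,np.array([cx,cy])):
  a=lambda P:(np.linalg.norm(P-C).round(4),np.degrees(np.arctan2(*(P-C)[::-1])).round(1))
  print("x dir",np.degrees(np.arctan2(*(s1-s2)[::-1])),"peg",a(p(292,497,.072)),"pin",a(p(375,533,.107)),"stop",a(p(475,245,.072)),a(p(600,195,.072)),"ball",a(p(205,35,.06)),"n2",a(p(298,530,.06)))
print(current_joint_pos())
for k in range(4):
  yaw=np.arctan2(*(s1-s2)[::-1])+k*np.pi/2
  try: print(np.degrees(yaw),inverse_kinematics([*ctr,.17],down(yaw)))
  except Exception as e: print(e)
E
```

```text
wheel 0.5580947995185852 -0.0063857934437692165 0.09528571367263794 12256 0.05982928150922635
bar [ 0.56373351 -0.01372226  0.10951929] 523 0.10953981372450065
((0.5636857748031616, -0.013710450381040573), (0.04978477954864502, 0.014046155847609043), 72.67826843261719)
stripe [ 0.5576784  -0.03648603] [0.57108734 0.00670116] [ 0.56438287 -0.01489244] 0.04522093084278838
x dir -107.24875164347388 peg (np.float64(0.0671), np.float64(-24.2)) pin (np.float64(0.0788), np.float64(-2.2)) stop (np.float64(0.0657), np.float64(85.6)) (np.float64(0.1108), np.float64(86.7)) ball (np.float64(0.0937), np.float64(176.1)) n2 (np.float64(0.0817), np.float64(-22.7))
x dir -107.24875164347388 peg (np.float64(0.0765), np.float64(-28.0)) pin (np.float64(0.0858), np.float64(-7.7)) stop (np.float64(0.0581), np.float64(78.7)) (np.float64(0.1029), np.float64(82.9)) ball (np.float64(0.0872), np.float64(-178.6)) n2 (np.float64(0.0909), np.float64(-26.1))
[-1.59878441e-01  3.68487430e-01  1.30309194e+00 -1.38882602e-04
  1.47007414e+00 -1.33494432e+00]
-107.24875164347388 None
-17.248751643473877 [-1.48723732e-01  3.61741766e-01  1.65052489e+00 -4.44089210e-16
  1.12932599e+00  1.72312010e+00]
72.75124835652612 [-1.48723732e-01  3.61741766e-01  1.65052489e+00 -4.44089210e-16
  1.12932599e+00  1.52323776e-01]
162.75124835652613 [-0.14872373  0.36174177  1.65052489  0.          1.12932599 -1.41847255]
```

Bar fit 49.8×14.0 mm at (0.5637, −0.0137), and the peg angle of −24.0° agrees with wheel x at −107.3°. Moving in, with one close check on the way.

```bash
python3 - <<'E'
from m import *
yaw=np.radians(72.68); C=np.array([.5637,-.0137])
move_ptp([*C,.18],down(yaw)); move_gripper(.045)
for cam in ("wrist","scene"):
  c=capture(cam);W=cloud(c)
  n=np.linalg.norm(W[...,:2]-C,axis=-1); b=(W[...,2]>.104)&(W[...,2]<.114)&(n<.04)
  if b.sum()>20:print(cam,b.sum(),cv2.minAreaRect(W[b][:,:2].astype(np.float32)),W[b].mean(0))
  if cam=="wrist": cv2.imwrite("pics/c.png",c["image"])
print(current_clock(),current_position(),current_force(),current_torque(),current_joint_pos())
E
```

```text
wrist 940 ((0.564227819442749, -0.012879585847258568), (0.04948598891496658, 0.013718398287892342), 73.03578186035156) [ 0.56477004 -0.01166603  0.10950217]
scene 106 ((0.5648568272590637, -0.016061360016465187), (0.050720371305942535, 0.015797093510627747), 70.19222259521484) [ 0.56626106 -0.01515241  0.10975391]
6.6583 [ 0.56369779 -0.01371433  0.18000418] [ 0.45553726 -0.10295543 -0.4586662 ] [-0.04177803  0.10069493 -0.00538558] [-1.46802151e-01  3.49849355e-01  1.64089138e+00 -3.35483638e-05
  1.15084633e+00  1.55497043e-01]
```

View pics/c.png

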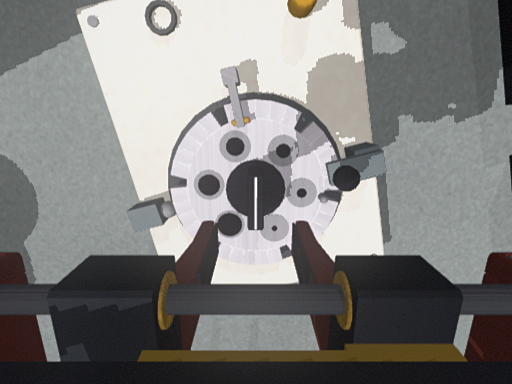

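The close view shows the bar centred between the fingers, with its stripe at (255,178)–(255,228). The fingers are clear of the pin cap (346,178) and the stop (237,100). Descend and grip.

```bash
python3 - <<'E'
from m import *
C=[.5641,-.0137]
print(servo_line([*C,.085],rate=.08,contact_N=6))
f0,t0=current_force(),current_torque()
move_gripper(0.0); sleep(.2)
print(current_clock(),current_position(),current_finger_gap(),current_grip_force())
print(f0,t0,current_force(),current_torque(),current_joint_pos())
np.save("tare.npy",np.r_[f0,t0])
E
```

```text
False
8.7833 [ 0.56429205 -0.01375775  0.08511134] 0.013945198966379422 30.00019133090973
[-0.30150967 -0.22284343 -0.29722851] [-0.03539648  0.0973473  -0.04524298] [ 0.02443939 -0.16070132  1.33781429] [-0.09118763  0.02358399  0.03517986] [-1.46724155e-01  4.67260525e-01  1.73186417e+00 -3.69671393e-05
  9.42105571e-01  1.55579289e-01]
```

```bash
python3 - <<'E'
from m import *
T=np.load("tare.npy"); q0=np.array(current_joint_pos());np.save("q0.npy",q0)
for d in (8,16,24,32,44,56,68,76,82,88,91):
    q=q0.copy();q[5]-=np.radians(d);goto_joints(q)
    f=np.r_[current_force(),current_torque()]-T
    print(d,round(current_clock(),2),f.round(2),np.degrees(q0[5]-current_joint_pos()[5]).round(2))
    if abs(f[5])>.3 or np.linalg.norm(f[:3])>15: print("abort");break
E
```

```text
8 9.04 [ 0.1   0.49  1.6  -0.03 -0.01  0.12] 7.81
16 9.3 [-0.05  0.49  1.34 -0.03 -0.04  0.04] 15.66
24 9.56 [-1.12  0.2   2.75 -0.02  0.1   0.01] 23.6
32 9.82 [-1.75  0.77  3.16 -0.05  0.23  0.11] 31.58
44 10.13 [-2.3  -0.28  3.35 -0.09  0.33  0.07] 43.55
56 10.45 [-3.76 -1.15  4.96 -0.14  0.52  0.15] 55.55
68 10.77 [-4.38 -2.26  5.53 -0.24  0.57  0.09] 67.65
76 11.03 [-4.01 -1.98  4.7  -0.28  0.57  0.09] 75.65
82 11.28 [-5.   -2.06  5.13 -0.27  0.59  0.03] 81.64
88 11.53 [-4.1  -1.36  5.33 -0.35  0.56  0.19] 87.65
91 11.78 [-4.75 -2.62  6.14 -0.26  0.54  0.07] 90.63
```

```bash
cat >> m.py <<'E'
T=np.load("tare.npy"); 
def avg(n=8):
    a=[]
    for _ in range(n):
        sleep(.01); a.append(np.r_[np.r_[current_force(),current_torque()]-T,current_joint_torque()[5],current_joint_pos()[5]])
    return np.mean(a,0)
E
python3 - <<'E'
from m import *
q0=np.load("q0.npy")
s=avg(20);b=s;print("base",s.round(3))
for d in np.arange(91.5,101,.75):
    q=q0.copy();q[5]-=np.radians(d);goto_joints(q);s=avg()
    print(d,round(current_clock(),2),s[[0,1,2,5,6]].round(3),np.degrees(q0[5]-s[7]).round(2))
    if abs(s[5]-b[5])>.12 or abs(s[6]-b[6])>.15: print("stop");break
E
```

```text
base [-4.182 -2.267  5.611 -0.325  0.585  0.1    0.032 -1.426]
91.5 12.26 [-4.481 -2.048  5.496  0.086  0.037] 91.12
92.25 12.57 [-4.483 -2.517  5.399  0.084  0.044] 91.87
93.0 12.89 [-4.281 -2.332  5.645  0.095  0.046] 92.62
93.75 13.21 [-4.479 -2.322  5.461  0.102  0.04 ] 93.37
94.5 13.53 [-4.307 -2.366  5.421  0.118  0.047] 94.12
95.25 13.84 [-4.19  -2.518  5.557  0.099  0.053] 94.87
96.0 14.16 [-4.425 -2.423  5.808  0.124  0.059] 95.62
96.75 14.47 [-4.214 -2.334  5.752  0.114  0.055] 96.37
97.5 14.79 [-4.393 -2.714  5.597  0.136  0.062] 97.12
98.25 15.11 [-4.328 -2.444  5.201  0.025 -0.045] 97.86
99.0 15.43 [-4.306 -2.614  5.608 -0.289 -0.344] 98.58
stop
```

```bash
python3 - <<'E'
from m import *
q0=np.load("q0.npy")
q=q0.copy();q[5]-=np.radians(98.75);goto_joints(q)
for k in range(3): s=avg(20);sleep(.15);print(round(current_clock(),2),s[[0,1,2,5,6]].round(3),np.degrees(q0[5]-s[7]).round(2))
E
```

```text
15.99 [-4.438 -2.579  5.637 -0.196 -0.228] 98.34
16.31 [-4.394 -2.346  5.5   -0.185 -0.229] 98.34
16.62 [-4.16  -2.607  5.76  -0.187 -0.229] 98.34
```

```bash
python3 - <<'E'
from m import *
q0=np.load("q0.npy")
def go(d):
    q=q0.copy();q[5]-=np.radians(d);goto_joints(q);s=avg(6)
    print(d,round(current_clock(),2),s[[0,1,2,5,6]].round(3),np.degrees(q0[5]-s[7]).round(2))
for d in (90,84,82,80,78,76,70,58,46,34,26,23,20,17,14,6,-6,-18,-30,-34,-35,-36,-37,-38,-39,-40): go(d)
E
```

```text
90 16.95 [-3.784 -2.086  5.572 -0.014  0.069] 89.59
84 17.25 [-4.193 -1.917  5.224  0.015  0.052] 83.59
82 17.55 [-4.293 -1.692  5.458 -0.098 -0.127] 81.59
80 17.85 [-4.049 -1.678  5.479  0.056  0.036] 79.61
78 18.15 [-3.998 -1.648  5.346  0.109  0.091] 77.61
76 18.45 [-4.008 -1.33   5.339  0.023  0.007] 75.6
70 18.75 [-4.097 -1.85   5.565 -0.034  0.065] 69.65
58 19.12 [-3.898e+00 -9.920e-01  5.311e+00  1.000e-03  8.000e-02] 57.92
46 19.48 [-4.342 -1.039  5.463 -0.015  0.092] 46.19
34 19.85 [-3.892 -0.98   5.651 -0.007  0.076] 34.39
26 20.16 [-3.757 -1.03   5.712 -0.026  0.082] 26.49
23 20.46 [-3.686e+00 -5.010e-01  5.307e+00  3.000e-03  1.000e-02] 23.44
20 20.76 [-3.967  0.103  5.464 -0.191 -0.173] 20.39
17 21.06 [-3.86  -0.669  5.221  0.15   0.051] 17.31
14 21.36 [-3.791 -0.254  4.893 -0.024  0.005] 14.23
6 21.67 [-3.336 -0.063  4.7    0.014  0.184] 6.3
-6 22.03 [-2.605  0.044  4.34   0.008  0.13 ] -5.65
-18 22.4 [-2.331 -0.164  2.946 -0.009  0.101] -17.64
-30 22.77 [-1.217 -1.392  1.711  0.013  0.122] -29.63
-34 23.07 [-0.487 -1.798  1.142  0.002  0.051] -33.76
-35 23.37 [ 0.384 -2.667 -0.071 -0.007 -0.034] -34.93
-36 23.67 [ 1.036 -3.239 -0.769 -0.038 -0.052] -35.98
-37 23.97 [ 1.923 -4.362 -1.608 -0.082 -0.08 ] -36.99
-38 24.27 [ 2.584 -4.83  -2.199 -0.123 -0.143] -38.01
-39 24.57 [ 2.108 -4.707 -2.177 -0.14  -0.17 ] -39.01
-40 24.87 [ 2.645 -4.802 -2.264 -0.134 -0.155] -40.01
```

```bash
python3 - <<'E'
from m import *
c=capture("wrist");cv2.imwrite("pics/d.png",c["image"])
print(current_clock(),current_finger_gap(),current_position())
E
```

```text
24.9167 0.013560153547874723 [ 0.56465348 -0.01396683  0.08512138]
```

View pics/d.png

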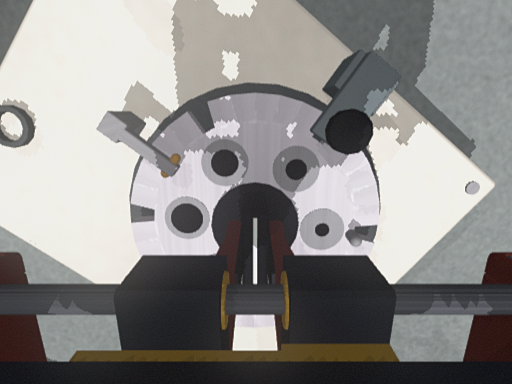

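The pin cap is at (350,130), the peg and notch 2 are at (360,235), 60° clockwise of it, and the bar is straight in the fingers. So notch 3 is at the pin. Release and check that the wheel sits in the click.

```bash
python3 - <<'E'
from m import *
move_gripper(.045)
p=np.array(current_position());servo_line([p[0],p[1],.18],rate=.15)
c=capture("wrist");W=cloud(c);C=np.array([.5642,-.0135])
n=np.linalg.norm(W[...,:2]-C,axis=-1); b=(W[...,2]>.104)&(W[...,2]<.114)&(n<.04)
r=cv2.minAreaRect(W[b][:,:2].astype(np.float32));print(b.sum(),r)
k=(W[...,2]>.102)&(W[...,2]<.112)&(n>.06)&(n<.1)
K=W[k];print("cap",k.sum(),cv2.minEnclosingCircle(K[:,:2].astype(np.float32)),K.mean(0))
(x,y),_=cv2.minEnclosingCircle(K[:,:2].astype(np.float32)); print("pin ang",np.degrees(np.arctan2(y-r[0][1],x-r[0][0])),np.hypot(y-r[0][1],x-r[0][0]))
for s in silhouettes("wrist","pin_top")[:2]:print(s["conf"],s["xy"],px2w(c,*s["xy"],.107))
cv2.imwrite("pics/e.png",c["image"]);print(current_clock(),current_joint_pos()[5])
E
```

```text
921 ((0.5646976828575134, -0.013679636642336845), (0.04984356090426445, 0.013445860706269741), 32.28824996948242)
cap 593 ((0.64432293176651, -0.017183292657136917), 0.010936353355646133) [ 0.64421035 -0.01679203  0.1063809 ]
pin ang -2.519493472052802 0.07970229525734944
0.62 [314.0, 123.3] [ 0.64405544 -0.01727638  0.107     ]
26.4667 0.8538681113735466
```

View pics/e.png

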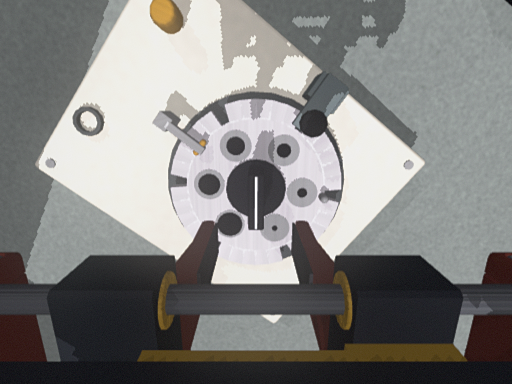

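The bar is at 32.3°, which puts notch 3 at −2.7° against the pin at −2.5°, so the wheel is seated in the third click. Pin cap is at (314,123), giving (0.6443, −0.0171) at radius 79.7 mm. Now press it.

```bash
python3 - <<'E'
from m import *
move_gripper(0.0)
X=[.6442,-.0171]
move_ptp([*X,.16],current_orientation()); servo_line([*X,.118],rate=.1); sleep(.2)
f0=np.array(current_force());print(current_clock(),f0)
r=servo_line([*X,.083],rate=.02,contact_N=10.5)
print(r,current_clock(),current_position(),np.array(current_force())-f0)
sleep(.3);print(current_position(),np.array(current_force())-f0)
E
```

```text
28.4667 [-0.58656018 -0.95288959 -0.19701916]
True 29.85 [ 0.64438625 -0.01713641  0.08778213] [-1.55808845  1.1110701   9.14337364]
[ 0.64435047 -0.01712749  0.08797491] [-1.09751242  1.36846989  9.49800654]
```

```bash
python3 - <<'E'
from m import *
f0=np.array([-.587,-.953,-.197]);p=np.array(current_position())
for k in range(8):
    F=(np.array(current_force())-f0)[2]; z=current_position()[2]; print(round(z,5),F.round(2))
    if F>13: break
    p[2]-=.0004; servo_line(p,rate=.01); sleep(.1)
sleep(.3)
p[2]=.15;servo_line(p,rate=.1)
o=p.copy();o[:2]=[.5642,-.0135];o[2]=.18;move_ptp(o,current_orientation())
c=capture("wrist");W=cloud(c)
n=np.linalg.norm(W[...,:2]-[.5642,-.0135],axis=-1); b=(W[...,2]>.104)&(W[...,2]<.114)&(n<.04)
print(cv2.minAreaRect(W[b][:,:2].astype(np.float32)))
k=np.linalg.norm(W[...,:2]-[.6443,-.017],axis=-1)<.007;print("cap z",np.nanmedian(W[k][:,2]),k.sum())
cv2.imwrite("pics/f.png",c["image"]);print(current_clock())
E
```

```text
0.08797 9.5
0.08808 7.78
0.0878 9.75
0.0876 9.57
0.08743 12.14
0.08732 13.79
((0.5678855180740356, -0.01139003410935402), (0.042141303420066833, 0.01384236291050911), 32.59370803833008)
cap z 0.09052312512981696 220
33.475
```

View pics/f.png

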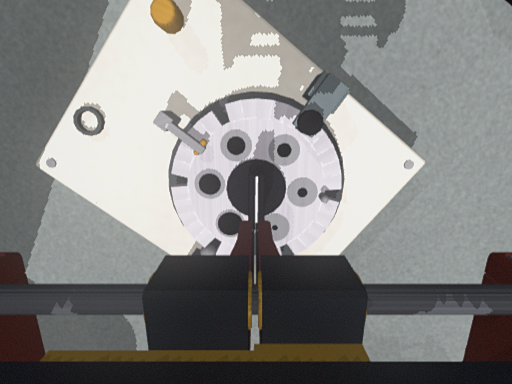

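The cap, now at (311,122), dropped from 106.4 to 90.5 mm, so the pin is fully down. The wheel is still in the click, and the objective and ring are where they were.

```bash
python3 -c "
from bench import *
print(close_job())"
```

```text
the job is handed in; nothing more can be done
None
```

The job is handed in: the wheel was held on the stop screw for about a second at roughly 4.7 N (about 6 N for a moment just before), then set in the third click, and the lock pin is fully down (about 16 mm).

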